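# Hang the lift-off swing gate of the packing lane

### The job

Hang the blue swing gate on the gate post: lift it out of the wooden stand (it has a black grip on top), bring it in sideways a little raised, so that its lower hinge eye comes between the two upright brass pintles and the other above them, and lower it until both eyes sit fully home on their pintles, then let go. It must hang upright and may point any way the post allows; leave the orange gate where it stands.

Things in the scene. Friction and masses are not known exactly. Their poses are not given: they have to be found in the camera images.
- gate_blue: Blue upright gate leaf, about 0.25 kg; sizes in mm. Origin: on the axis (z, up) of its two hinge eyes, at the underside of the lower; the upper is 100 higher. Eyes: rings 14 high, 24 inside, 34 outside diameter. Panel 12 thick in x, from y = 24 to 154, z = -15 to 125. Black grip over the centre of mass: centred at y = 83, 45 long in y, 16 thick in x, z = 125 to 160; pinch it across x.
- gate_orange: Orange gate leaf, same shape, size and origin as the blue one, in the other bay of the stand. Stays there.
- stand: Fixed wooden stand with two parallel bays 120 mm apart; which gate is in which bay varies. Origin: under its centre, on the bench; bays run along y at x = +60 and -60. Rails hold each panel on both sides up to 53 above the bench, the panel's underside 8 above it: a gate must go up at least 50 before it moves sideways.
- gate_post: Fixed steel post, 26 mm square, 198 high, with two upright brass pintles on one axis. Origin: on the bench under that axis, z up; post centre 40 along -y: the gate hangs to +y, up to 90 degrees either way. Eyes rest on shoulders at z = 40 and 140 (brackets 10 thick); greased pintles 28 high, diameter 19 tapering to 6. Gate's origin: z = 40 when hung, 80 to 100 to come in sideways.

How it is judged:
By the outcome, as a careful person would: the job done as asked, in the order asked, and still so for the second after the job is handed in, with the robot touching nothing.
It also fails if it takes over 45 s, if anything falls off the work surface, if the arm or the gripper's body presses on something with over 40 N, if the wrist force passes 120 N, or if a joint passes its speed limit or range.

### The arm

A 6-joint arm with a two-finger parallel gripper is mounted at the origin on a cart in front of the work surface, level with it; the furniture and walls round the work are solid. World frame = base frame: x ahead of the robot, y to its left, z up, the work surface at z = 0. Lengths are in m, angles in rad, forces in N, time in s.
With the tool pointing down it reaches from about 0.375 to 0.975 m from the base axis. Payload 3.8 kg.
Tool frame: the origin (TCP) lies where the fingers leave the gripper's body, on its centre line; the fingertips stand 73 mm ahead of it and the grasp point (between the pads) lies 54 mm ahead of it (nose_length is the distance from the TCP to the fingertips, in m); z points along the fingers, y is the line along which they close (so a half turn about z gives the same grasp; the last joint's range is limited). The gripper opens to 85 mm and grips with 20 to 120 N. Pads are 22 mm wide; open, the fingers measure 114 mm over their backs; the gripper's body (76 mm by 85 mm) begins 54 mm behind the grasp point. The pads swing forward as they close: fully open they stand 13 mm farther back than shut.
Start: joints at [-1.14, 0.264, 1.604, -0, 1.274, -0.037], TCP at [0.304, -0.602, 0.304] pointing down, gripper open.
Joint ranges: [-2.63, 2.63], [-0.94, 2.18], [0.31, 2.57], [-1.31, 4.45], [0, 2.66], [-2.55, 2.55]. Speed limits (rad/s): [2.57, 2.57, 3.14, 3.14, 3.14, 3.14].

### API

Orientations are given as a rotation vector (axis times angle).
In Python, from workcell import read_state, read_camera, calibration, finish_job, look_for, cut_out, tip_of, nose_length gives the robot as it stands.
- The arm moves only by the tool step_arm, never from a script. Its argument "targets" is a list of rows, each a list of 3 entries, a list of its own where there are three numbers: the turn, a rotation vector about the tool's x, y, z in rad, then the shift along the tool's x, y, z in mm, then the finger opening in mm, from 0 to 85.4. In form: [[[ax, ay, az], [x, y, z], grip], ...]. A call has 1 to 5 rows; each row shifts and turns the commanded pose from where the row before left it, along the tool's axes as they then stand; what a row does not reach is not made up. A row lasts 1/12 s, in which the tool goes at most 41.7 mm and 7.16 degrees, less where a joint would pass 70% of its speed; a pose out of reach is approached as far as the arm can. A call with a gripper value outside its range is refused whole. The fingers move at their own pace and stop on an object; "grip_force" is the grip in N (left out, the last holds). Time passes only in rows, so rows that do not move let the fingers close. It gives the time, the measured TCP pose, the force, the opening and the grip force at its end, in the units of the state.
- read_state(): the state, without advancing time (a new reading comes with each control period).
- read_camera(name): name is "side" or "top" or "wrist"; returns the picture (400x640x3 uint8, red, green, blue); there is no depth.
- calibration(name): a dict with "camera_matrix" (3x3 intrinsics, pixels), "R" (3x3) and "t" (3): a world point X has camera coordinates R X + t. Camera axes: x right, y down, z forward; pixel columns grow to the right and rows downward; lengths in m; the calibration is good to about 2 mm. A picture is of the moment at which its call begins: read the wrist's pose just before it. calibration takes no time and is no camera call; for the wrist camera it gives the pose at the moment of the call.
- finish_job(): hands the job in; it is judged then, once.
Trained networks look in the newest picture that a camera, given by its name, has taken for a name from the list of things; names that differ only in an ending like _2 or _b are one class to them, and where a whole thing is asked for, a point or a joint stands for the part that bears it (a point fixed in the world has none). Each returns a list of dicts, best first, with "score" (0 to 1); they miss things now and then, are a little off and sometimes report something else, mostly with a low value. They report only what shows in the picture. A call takes as long as a camera call.
- look_for(camera, query): "extent" ([left, top, right, bottom] in pixels, round what is visible of it).
- cut_out(camera, query): "region" (400x640 bool, what is visible of it) and "extent" ([left, top, right, bottom] in pixels, round what is visible of it).
- tip_of(camera, query): "at" ([row, column] in pixels: a listed point, or the origin of a listed thing).
The state is a dict: "time": time; "q": joint angles; "joint_vel": joint speeds; "joint_torque": joint torques, N m; "tool_pos": TCP position; "tcp_rot": TCP orientation; "wrist_force": force on the tool from outside, world axes, zero at the start; "torque": the same for the moment, N m; "width": opening from 0.0 (shut) to 1.0 (fully open); "grip_force": force on a finger pad.
Only numpy, scipy, OpenCV 4.12 (cv2) and the standard library are available. Lean on these libraries where they do the work, as an engineer would, in place of code of your own. Each camera call takes 0.05 s, during which the arm holds its last target. There are 200 camera calls.

## Working session

There is one attempt and no reset: what is moved stays moved. The work goes in short steps, Python scripts to look and compute and a tool call to move; the robot and the scene stay as the last step left them, time stands still between calls to the robot, and variables do not carry over. Pictures are saved under pics/ and viewed, at most 10 in all, crops included, and the job is handed in when it is done.

Besides the shell and the picture viewer there is one more tool, called after "Call:" in YAML: its name, and indented under it one key for each argument. step_arm: Moves the arm, as the interface text tells. Its arguments: {"type":"object","properties":{"targets":{"type":"array","items":{"type":"array"}},"grip_force":{"type":"number"}},"required":["targets"]}

```bash
mkdir -p pics
python3 - <<'E'
from workcell import *
import cv2,numpy as np
s=read_state();print(s)
for c in ("side","top"):
    im=read_camera(c);cv2.imwrite(f"pics/{c}0.png",im[:,:,::-1])
    k=calibration(c);print(c,k)
    for q in ("gate_blue","gate_orange","stand","gate_post"):
        print(q,[(np.round(d["extent"]),round(d["score"],2)) for d in look_for(c,q)[:2]],[(np.round(d["at"],1),round(d["score"],2)) for d in tip_of(c,q)[:2]])
E
```

```text
{'time': 0.0, 'q': array([-1.13990443e+00,  2.64761305e-01,  1.60540214e+00, -6.62429668e-06,
        1.27365325e+00, -3.69360067e-02]), 'joint_vel': array([-0.0008756 , -0.00124593, -0.00137565, -0.00073153, -0.00020726,
       -0.00188916]), 'joint_torque': array([ 8.49490716e-04, -5.15106869e+01, -3.67315185e+01, -2.52783548e-04,
        1.29845389e-02,  1.55794720e-05]), 'tool_pos': array([ 0.304128  , -0.60196727,  0.30254113]), 'tcp_rot': array([-3.05391534e+00, -7.27676945e-01,  6.92977140e-04]), 'wrist_force': array([-0.05792868, -0.71333591, -0.00470108]), 'torque': array([-0.02175568,  0.01795274, -0.0073342 ]), 'grip_force': 0.0, 'width': 1.0020606383216344}
side {'camera_matrix': array([[452.56160512,   0.        , 314.74427038],
       [  0.        , 452.56160512, 196.64291534],
       [  0.        ,   0.        ,   1.        ]]), 'R': array([[ 0.98681473,  0.1616917 , -0.00724395],
       [ 0.10116185, -0.65109752, -0.75222224],
       [-0.12634461,  0.74157118, -0.65886966]]), 't': array([-0.56477213, -0.03402709,  1.02220038])}
gate_blue [(array([270.,  82., 310., 172
[... 317 characters left out ...]
  , 322.79615614],
       [  0.        , 400.48369196, 203.24298269],
       [  0.        ,   0.        ,   1.        ]]), 'R': array([[ 0.02107381, -0.99944557, -0.0257767 ],
       [-0.99260077, -0.0178318 , -0.12010717],
       [ 0.11958094,  0.02811709, -0.99242623]]), 't': array([-0.01282549,  0.58820017,  0.98109005])}
gate_blue [(array([224., 173., 299., 209.]), 0.8)] [(array([198.8, 294.9]), 0.67)]
gate_orange [(array([210., 226., 287., 252.]), 0.93)] [(array([247.2, 280.4]), 0.81)]
stand [(array([222., 174., 289., 257.]), 0.74)] [(array([216.5, 256.4]), 0.85)]
gate_post [(array([384., 203., 440., 240.]), 0.74), (array([209., 226., 290., 254.]), 0.48)] [(array([221.4, 399. ]), 0.98)]
```

Run:
```python
import cv2
for c,(x0,y0,x1,y1) in (("side",(200,40,460,340)),("top",(180,130,480,290))):
    im=cv2.imread(f"pics/{c}0.png")[y0:y1,x0:x1]
    f=min(800/im.shape[1],600/im.shape[0]);cv2.imwrite(f"pics/{c}0c.png",cv2.resize(im,None,fx=f,fy=f,interpolation=2));print(c,f)
```

```text
side 2.0
top 2.6666666666666665
```

View pics/side0c.png

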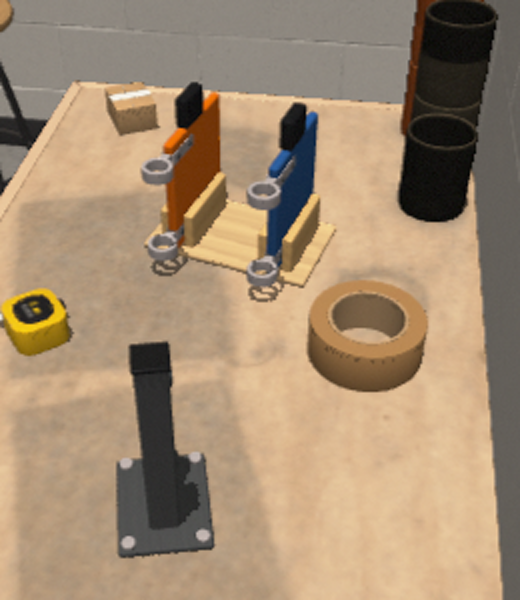

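View pics/top0c.png

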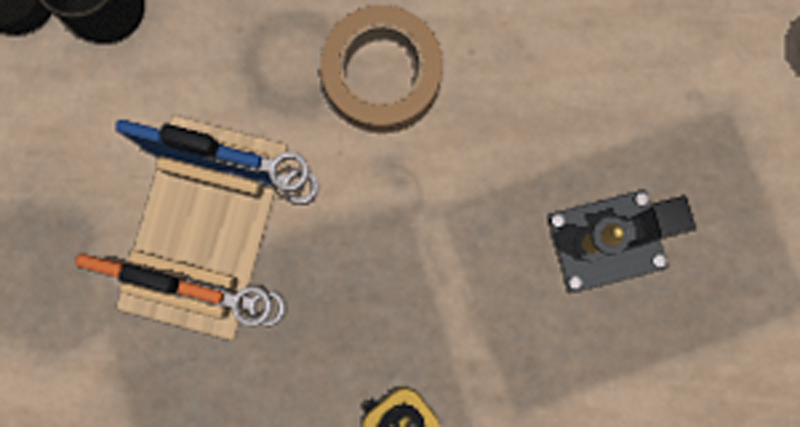

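The side view shows the blue gate in the right bay, with its upper eye at about full pixel (332,136). The post is in front and hides its pintles. The top view shows the blue gate's upper eye at (288,194.5), its grip at about (251,182), the pintle tip at (411,217) and the post top at (433,211).

```bash
cat > h.py <<'E'
from workcell import *
import cv2,numpy as np
from scipy.spatial.transform import Rotation as Ro
from scipy.optimize import least_squares
def plane(c,px,z,k=None):
    k=k or calibration(c);K,R,t=k["camera_matrix"],k["R"],np.array(k["t"])
    d=R.T@np.linalg.solve(K,[px[0],px[1],1]);o=-R.T@t
    return o+d*(z-o[2])/d[2]
def proj(c,X,k=None):
    k=k or calibration(c);p=k["camera_matrix"]@(k["R"]@np.array(X)+np.array(k["t"]));return p[:2]/p[2]
def fit(obs,x0,ks={}):
    # obs: (camera, local xyz, pixel); unknown x,y,yaw
    def f(p):
        R=Ro.from_euler("z",p[2]).as_matrix()
        return np.concatenate([proj(c,R@np.array(l)+[p[0],p[1],0],ks.get(c))-px for c,l,px in obs])
    r=least_squares(f,x0,loss="soft_l1");return r.x,f(r.x).reshape(-1,2)
E
python3 - <<'E'
from h import *
for c in ("top","side"): read_camera(c); 
def top(x,y): return (180+x/2.6667,130+y/2.6667)
def side(x,y): return (200+x/2,40+y/2)
z=.023
for n,e,le,g,e2,e1,g2 in (("blue",(288,172),(301,186),(190,138),(264,191),(263,270),(292,120)),("orange",(254,306),(268,307),(150,277),(157,167),(162,245),(189,100))):
    obs=[("top",(0,0,z+.114),top(*e)),("top",(0,0,z+.014),top(*le)),("top",(0,.083,z+.158),top(*g)),("side",(0,0,z+.114),side(*e2)),("side",(0,0,z+.014),side(*e1)),("side",(0,.083,z+.150),side(*g2))]
    x,r=fit(obs,[.5,.1,0]);print(n,x.round(4),np.round(r,1).tolist())
obs=[("top",(0,0,.168),top(617,233)),("top",(0,-.04,.198),top(675,215)),("side",(0,-.04,.198),side(150,357))]
# plate bolts
x,r=fit(obs,[.5,-.2,0]);print("post",x.round(4),np.round(r,1).tolist())
for b in ((557,220),(642,199),(660,261),(575,283)): print(plane("top",top(*b),.008).round(4))
for b in ((126,463),(195,457),(203,535),(128,542)): print(plane("side",side(*b),.008).round(4))
for c in ("top","side"):
    for p in ("gate_blue","gate_post"): print(c,p,[(d["at"],d["score"]) for d in tip_of(c,p)[:1]])
E
```

```text
blue [ 0.5962  0.073  -0.2307] [[1.3, -0.6], [0.7, -0.2], [-0.5, 0.1], [-0.2, -0.6], [-0.5, -1.1], [0.3, -0.2]]
orange [ 0.48    0.1003 -0.247 ] [[0.5, -0.1], [0.9, 0.2], [-0.2, 0.2], [-0.1, -0.5], [0.1, -1.0], [0.3, -0.2]]
post [ 0.5452 -0.201   0.2761] [[0.9, -0.2], [0.3, 0.5], [0.3, -1.3]]
[ 0.5706 -0.1721  0.008 ]
[ 0.5926 -0.2543  0.008 ]
[ 0.5327 -0.271   0.008 ]
[ 0.5099 -0.1895  0.008 ]
[ 0.5092 -0.1888  0.008 ]
[ 0.5691 -0.1724  0.008 ]
[ 0.5915 -0.2534  0.008 ]
[ 0.5314 -0.2699  0.008 ]
top gate_blue [([198.2, 296.1], 0.76)]
top gate_post [([221.0, 395.8], 0.64)]
side gate_blue [([177.7, 331.5], 0.57)]
side gate_post [([282.2, 284.0], 0.73)]
```

```bash
cat >> h.py <<'E'
def plan(pos,yaw_y,n,g):
    """rows to a vertical tool at TCP pos with tool y along world yaw_y (mod pi); printed, 5 per call"""
    s=read_state();R0=Ro.from_rotvec(s["tcp_rot"]).as_matrix();p=np.array(s["tool_pos"])
    y=np.array([np.cos(yaw_y),np.sin(yaw_y),0])
    if y@R0[:,1]<0:y=-y
    z=np.array([0,0,-1.]);R1=np.c_[np.cross(y,z),y,z]
    w=Ro.from_matrix(R0.T@R1).as_rotvec();print("total",w.round(4),((R0.T)@(np.array(pos)-p)*1e3).round(1))
    R=R0;step=(np.array(pos)-p)/n
    for i in range(n):
        print([(w/n).round(3).tolist(),(R.T@step*1e3).round(1).tolist(),g])
        R=R@Ro.from_rotvec(w/n).as_matrix()
E
python3 -c "
from h import *
plan([.6152,.1538,.300],-.23,20,85)"
```

```text
total [ 0.    -0.    -0.873] [ 618.5 -534.9    3.9]
[[0.0, -0.0, -0.044], [30.9, -26.7, 0.2], 85]
[[0.0, -0.0, -0.044], [32.1, -25.4, 0.2], 85]
[[0.0, -0.0, -0.044], [33.1, -23.9, 0.2], 85]
[[0.0, -0.0, -0.044], [34.2, -22.5, 0.2], 85]
[[0.0, -0.0, -0.044], [35.1, -21.0, 0.2], 85]
[[0.0, -0.0, -0.044], [36.0, -19.4, 0.2], 85]
[[0.0, -0.0, -0.044], [36.8, -17.8, 0.2], 85]
[[0.0, -0.0, -0.044], [37.5, -16.2, 0.2], 85]
[[0.0, -0.0, -0.044], [38.2, -14.5, 0.2], 85]
[[0.0, -0.0, -0.044], [38.8, -12.9, 0.2], 85]
[[0.0, -0.0, -0.044], [39.3, -11.2, 0.2], 85]
[[0.0, -0.0, -0.044], [39.8, -9.4, 0.2], 85]
[[0.0, -0.0, -0.044], [40.2, -7.7, 0.2], 85]
[[0.0, -0.0, -0.044], [40.5, -5.9, 0.2], 85]
[[0.0, -0.0, -0.044], [40.7, -4.2, 0.2], 85]
[[0.0, -0.0, -0.044], [40.8, -2.4, 0.2], 85]
[[0.0, -0.0, -0.044], [40.9, -0.6, 0.2], 85]
[[0.0, -0.0, -0.044], [40.9, 1.2, 0.2], 85]
[[0.0, -0.0, -0.044], [40.8, 3.0, 0.2], 85]
[[0.0, -0.0, -0.044], [40.6, 4.7, 0.2], 85]
```

Call:
step_arm:
  targets:
    - [[0, 0, -0.044], [31, -27, 0], 85]
    - [[0, 0, -0.044], [32, -25, 0], 85]
    - [[0, 0, -0.044], [33, -24, 0], 85]
    - [[0, 0, -0.044], [34, -22, 0], 85]
    - [[0, 0, -0.044], [35, -21, 0], 85]

```text
time: 1.62
tool_pos: [0.3823, -0.4124, 0.3039]
tcp_rot: [2.957, 1.061, 0.0]
wrist_force: [1.0, -0.3, 0.4]
width: 0.992
grip_force: 0.0
```

Call:
step_arm:
  targets:
    - [[0, 0, -0.044], [36, -19, 0], 85]
    - [[0, 0, -0.044], [37, -18, 0], 85]
    - [[0, 0, -0.044], [37, -16, 0], 85]
    - [[0, 0, -0.044], [38, -14, 0], 85]
    - [[0, 0, -0.044], [39, -13, 0], 85]

```text
time: 2.03
tool_pos: [0.4599, -0.2238, 0.3043]
tcp_rot: [2.821, 1.38, 0.001]
wrist_force: [0.3, -0.2, 0.3]
width: 0.996
grip_force: 0.0
```

Call:
step_arm:
  targets:
    - [[0, 0, -0.044], [39, -11, 0], 85]
    - [[0, 0, -0.044], [40, -9, 0], 85]
    - [[0, 0, -0.044], [40, -8, 0], 85]
    - [[0, 0, -0.044], [40, -6, 0], 85]
    - [[0, 0, -0.044], [40, -4, 0], 85]

```text
time: 2.45
tool_pos: [0.5364, -0.0355, 0.3043]
tcp_rot: [2.653, 1.682, 0.001]
wrist_force: [0.3, 0.2, -0.7]
width: 0.994
grip_force: 0.0
```

Call:
step_arm:
  targets:
    - [[0, 0, -0.044], [40, -2, 0], 85]
    - [[0, 0, -0.044], [40, 0, 0], 85]
    - [[0, 0, -0.044], [40, 1, 0], 85]
    - [[0, 0, -0.044], [20, 2, 0], 85]
    - [[0, 0, 0], [0, 0, 0], 85]

```text
time: 2.87
tool_pos: [0.591, 0.096, 0.3039]
tcp_rot: [-2.491, -1.913, -0.003]
wrist_force: [-0.4, -0.4, 0.3]
width: 0.995
grip_force: 0.0
```

Run:
```python
from h import *
plan([.6152,.1538,.300],-.23,1,85)
k=calibration("wrist");im=read_camera("wrist");cv2.imwrite("pics/w1.png",im[:,:,::-1])
print(-k["R"].T@k["t"])
z=.023
for n,(x,y,a) in (("blue",(.5962,.073,-.2307)),):
    R=Ro.from_euler("z",a).as_matrix()
    for l in ((0,0,z+.114),(0,.083-.0225,z+.16),(0,.083+.0225,z+.16),(0,.154,z+.125)): print(l,proj("wrist",R@np.array(l)+[x,y,0],k).round(1))
```

```text
total [ 0.0007 -0.002  -0.0311] [62.   8.4  4.1]
[[0.001, -0.002, -0.031], [62.0, 8.4, 4.1], 85]
[0.60795367 0.16272786 0.37477841]
(0, 0, 0.137) [327.1 222.4]
(0, 0.060500000000000005, 0.183) [328.5 162.3]
(0, 0.10550000000000001, 0.183) [327.3  91.4]
(0, 0.154, 0.148) [323.8  22.4]
```

View pics/w1.png

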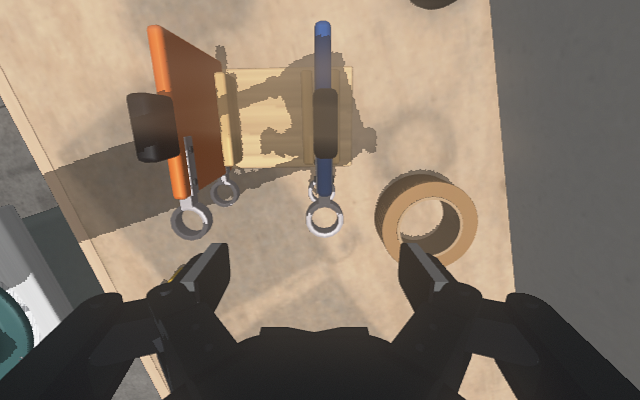

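The wrist view shows the blue gate's upper eye centred at (324,217) and its grip spanning columns 313–338 and rows 88–158. That is within 3 mm of my estimate, so I'll refit with this picture included.

Run:
```python
from h import *
z=.023
top=lambda x,y:(180+x/2.6667,130+y/2.6667)
side=lambda x,y:(200+x/2,40+y/2)
w=[("wrist",(0,0,z+.114),(324.5,217)),("wrist",(0,.083-.0225,z+.16),(325.5,158)),("wrist",(0,.083+.0225,z+.16),(325.5,89)),("wrist",(0,.154,z+.125),(323,22))]
o=[("top",(0,0,z+.114),top(288,172)),("top",(0,0,z+.014),top(301,186)),("top",(0,.083,z+.158),top(190,138)),("side",(0,0,z+.114),side(264,191)),("side",(0,0,z+.014),side(263,270)),("side",(0,.083,z+.150),side(292,120))]
for ob in (w,w+o):
    x,r=fit(ob,[.6,.07,-.23]);print(x.round(4),r.round(1).tolist())
    g=x[:2]+.083*np.array([-np.sin(x[2]),np.cos(x[2])]);print(g)
    plan([g[0],g[1],.219],x[2],4,85)
print(read_state()["q"])
```

```text
[ 0.5932  0.073  -0.2454] [[-0.2, 3.6], [0.4, 1.9], [-0.1, -0.6], [-0.1, -2.6]]
[0.61338922 0.1534811 ]
total [-0.0001 -0.     -0.0183] [63.5  6.8 84.7]
[[-0.0, -0.0, -0.005], [15.9, 1.7, 21.2], 85]
[[-0.0, -0.0, -0.005], [15.9, 1.8, 21.2], 85]
[[-0.0, -0.0, -0.005], [15.9, 1.9, 21.2], 85]
[[-0.0, -0.0, -0.005], [15.9, 1.9, 21.2], 85]
[ 0.594   0.073  -0.2397] [[0.6, 3.3], [1.0, 1.5], [0.1, -1.0], [-0.3, -3.0], [1.3, 0.4], [0.7, 0.7], [-0.5, 0.8], [-1.2, -0.7], [-1.5, -1.2], [-0.4, -0.2]]
[0.61373564 0.15366082]
total [-0.0001 -0.     -0.024 ] [63.8  7.1 84.7]
[[-0.0, -0.0, -0.006], [15.9, 1.8, 21.2], 85]
[[-0.0, -0.0, -0.006], [15.9, 1.9, 21.2], 85]
[[-0.0, -0.0, -0.006], [15.9, 2.0, 21.2], 85]
[[-0.0, -0.0, -0.006], [15.9, 2.1, 21.2], 85]
[1.16149219e-01 1.19026560e-01 1.77533528e+00 4.48069329e-05
 1.24727786e+00 3.79796555e-01]
```

Call:
step_arm:
  targets:
    - [[0, 0, -0.01], [32, 3.5, 0], 85]
    - [[0, 0, -0.01], [31.5, 3.5, 0], 85]
    - [[0, 0, 0], [0, 0, 30], 85]
    - [[0, 0, 0], [0, 0, 30], 85]
    - [[0, 0, 0], [0, 0, 0], 85]

```text
time: 3.33
tool_pos: [0.6092, 0.1497, 0.2372]
tcp_rot: [-2.475, -1.927, 0.017]
wrist_force: [-2.5, 0.1, -2.2]
width: 0.993
grip_force: 0.0
```

Run:
```python
from h import *
plan([.6135,.1536,.219],-.242,1,85)
im=read_camera("wrist");cv2.imwrite("pics/w2.png",im[:,:,::-1])
```

```text
total [-0.0102  0.0056 -0.0059] [ 4.9  3.4 18.1]
[[-0.01, 0.006, -0.006], [4.9, 3.4, 18.1], 85]
```

View pics/w2.png

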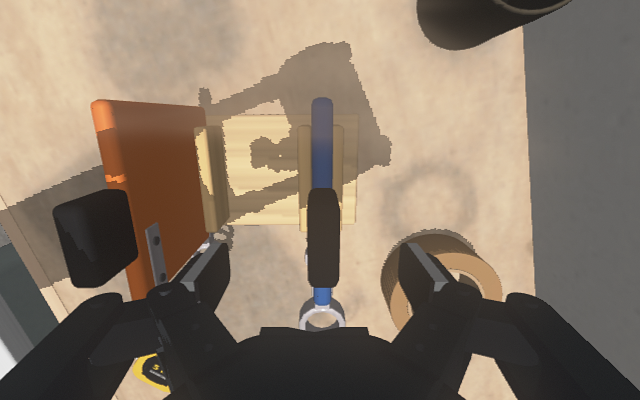

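The grip sits at column ~324 between the fingers, with its yaw aligned. The orange gate is clear of the left finger.

Call:
step_arm:
  targets:
    - [[0, 0, 0], [2, 1, 9], 85]
    - [[0, 0, 0], [0, 0, 9], 85]
    - [[0, 0, 0], [0, 0, 0], 85]
    - [[0, 0, 0], [0, 0, 0], 85]

```text
time: 3.72
tool_pos: [0.6146, 0.1526, 0.2264]
tcp_rot: [2.479, 1.93, 0.001]
wrist_force: [-0.4, 0.2, 0.2]
width: 0.992
grip_force: 0.0
```

Run:
```python
from h import *
plan([.6135,.1536,.219],-.242,1,85);print(read_state()["wrist_force"])
```

```text
total [ 0.0004 -0.0001 -0.0057] [ 0.7 -1.3  7.4]
[[0.0, -0.0, -0.006], [0.7, -1.3, 7.4], 85]
[-0.42766845  0.21284889  0.19964027]
```

Call:
step_arm:
  targets:
    - [[0, 0, -0.005], [1, -1, 7], 85]
    - [[0, 0, 0], [0, 0, 0], 85]
    - [[0, 0, 0], [0, 0, 0], 10]
    - [[0, 0, 0], [0, 0, 0], 10]
    - [[0, 0, 0], [0, 0, 0], 10]
  grip_force: 60

```text
time: 4.13
tool_pos: [0.6139, 0.1543, 0.2192]
tcp_rot: [2.473, 1.937, 0.001]
wrist_force: [0.4, 0.8, -0.2]
width: 0.598
grip_force: 0.0
```

Call:
step_arm:
  targets:
    - [[0, 0, 0], [0, 0, 0], 10]
    - [[0, 0, 0], [0, 0, 0], 10]
    - [[0, 0, 0], [0, 0, 0], 10]
    - [[0, 0, 0], [0, 0, 0], 10]
    - [[0, 0, 0], [0, 0, 0], 10]

```text
time: 4.55
tool_pos: [0.614, 0.1543, 0.2192]
tcp_rot: [2.473, 1.937, 0.001]
wrist_force: [1.2, -0.1, 0.9]
width: 0.181
grip_force: 59.0
```

The fingers stopped at 15.5 mm, so the grip is held. Lifting now.

Call:
step_arm:
  targets:
    - [[0, 0, 0], [0, 0, -10], 10]
    - [[0, 0, 0], [0, 0, -15], 10]
    - [[0, 0, 0], [0, 0, -15], 10]
    - [[0, 0, 0], [0, 0, -15], 10]
    - [[0, 0, 0], [0, 0, -12], 10]

```text
time: 4.97
tool_pos: [0.6136, 0.1543, 0.2871]
tcp_rot: [-2.473, -1.937, 0.0]
wrist_force: [0.4, 0.3, -2.6]
width: 0.177
grip_force: 58.9
```

Call:
step_arm:
  targets:
    - [[0, 0, 0], [0, 0, 0], 10]
    - [[0, 0, 0], [0, 0, 0], 10]
    - [[0, 0, 0], [0, 0, 0], 10]

```text
time: 5.22
tool_pos: [0.6132, 0.1542, 0.285]
tcp_rot: [-2.473, -1.937, 0.002]
wrist_force: [0.6, -0.1, -2.2]
width: 0.182
grip_force: 58.9
```

Run:
```python
from h import *
s=read_state();print(s["tool_pos"],s["wrist_force"],s["torque"],s["grip_force"])
for c in ("top","side"):
    im=read_camera(c);cv2.imwrite(f"pics/{c}1.png",im[:,:,::-1])
    print(c,[(np.round(d["extent"]),round(d["score"],2)) for d in look_for(c,"gate_blue")[:2]],[(np.round(d["at"],1),round(d["score"],2)) for d in tip_of(c,"gate_blue")[:2]])
a=cv2.imread("pics/side1.png")[40:340,200:460];b=cv2.imread("pics/top1.png")[130:290,200:460]
b=cv2.resize(b,None,fx=1.5,fy=1.5,interpolation=2);a=cv2.resize(a,None,fx=1.5,fy=1.5,interpolation=2)
cv2.imwrite("pics/c1.png",np.hstack([a,cv2.copyMakeBorder(b,0,a.shape[0]-b.shape[0],0,0,0)]))
```

```text
[0.6132111  0.15416236 0.28497131] [ 0.62260927 -0.1352125  -2.1621574 ] [-0.00736914  0.02256006 -0.00342096] 58.92037332057953
top [(array([248., 175., 298., 207.]), 0.84)] [(array([196.9, 290.3]), 0.71)]
side [(array([324.,  65., 357., 157.]), 0.93)] [(array([155.1, 329.2]), 0.62)]
```

View pics/c1.png

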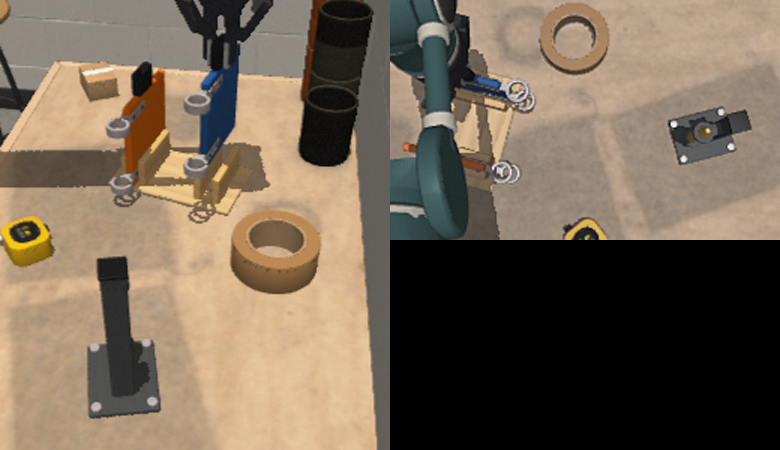

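The gate is out of the stand and hanging upright. In the top view its upper eye is at about (283.5,190). In the side view the eyes are at about (331,107) and (331,149).

Run:
```python
from h import *
z=.089
ob=[("top",(0,0,z+.114),(283.5,190.2)),("side",(0,0,z+.114),(331.3,107.3)),("side",(0,0,z+.014),(330.8,148.7))]
s=read_state();R=Ro.from_rotvec(s["tcp_rot"]).as_matrix();yaw=np.arctan2(R[1,1],R[0,1]);print("tooly",yaw)
for c,l,p in ob: print(c,plane(c,p,l[2]).round(4))
print("pintle top view",plane("top",(411.4,217.4),.168))
# lower pintle axis / expected from grasp
a=(yaw+np.pi/2)%np.pi-np.pi/2
e=s["tool_pos"][:2]-.083*np.array([-np.sin(a),np.cos(a)]);print("eye by grasp",e,a)
for d in ([.5452,-.201],): print("shift tool mm",R.T@np.r_[np.array(d)-e,0]*1e3)
```

```text
tooly -0.24204102019193025
top [0.5946 0.0782 0.203 ]
side [0.5948 0.0674 0.203 ]
side [0.5947 0.073  0.103 ]
pintle top view [ 0.54471126 -0.19913081  0.168     ]
eye by grasp [0.593504   0.07362271] -0.2420410201919303
shift tool mm [-2.78195362e+02  1.89268564e+01  1.50881029e-01]
```

Call:
step_arm:
  targets:
    - [[0, 0, 0], [-15, 4, 0], 10]
    - [[0, 0, 0], [-25, 5, 0], 10]
    - [[0, 0, 0], [-30, 5, 0], 10]
    - [[0, 0, 0], [-30, 4, 0], 10]
    - [[0, 0, 0], [-30, 0, 0], 10]

```text
time: 5.93
tool_pos: [0.6001, 0.0219, 0.2858]
tcp_rot: [2.472, 1.937, -0.0]
wrist_force: [1.6, 0.4, -2.8]
width: 0.183
grip_force: 58.9
```

Call:
step_arm:
  targets:
    - [[0, 0, 0], [-30, 0, 0], 10]
    - [[0, 0, 0], [-30, 0, 0], 10]
    - [[0, 0, 0], [-25, 0, 0], 10]
    - [[0, 0, 0], [-15, 0, 0], 10]
    - [[0, 0, 0], [0, 0, 0], 10]

```text
time: 6.35
tool_pos: [0.575, -0.077, 0.2858]
tcp_rot: [2.476, 1.932, -0.003]
wrist_force: [0.4, 0.7, -2.4]
width: 0.176
grip_force: 58.9
```

Call:
step_arm:
  targets:
    - [[0, 0, 0], [0, 0, 0], 10]
    - [[0, 0, 0], [0, 0, 0], 10]

```text
time: 6.52
tool_pos: [0.5761, -0.0733, 0.2859]
tcp_rot: [-2.474, -1.936, -0.001]
wrist_force: [-0.4, -0.4, -1.8]
width: 0.181
grip_force: 58.9
```

Run:
```python
from h import *
s=read_state();print(s["tool_pos"],s["tcp_rot"],s["wrist_force"])
for c in ("top","side"):
    im=read_camera(c);cv2.imwrite(f"pics/{c}2.png",im[:,:,::-1])
a=cv2.imread("pics/side2.png")[100:330,220:370];b=cv2.imread("pics/top2.png")[160:260,320:460]
a=cv2.resize(a,None,fx=2.5,fy=2.5,interpolation=2);b=cv2.resize(b,None,fx=3,fy=3,interpolation=2)
cv2.imwrite("pics/c2.png",np.hstack([a,cv2.copyMakeBorder(b,0,a.shape[0]-b.shape[0],0,0,0)]))
```

```text
[ 0.57607577 -0.07330989  0.28586651] [-2.47359247e+00 -1.93621477e+00 -5.71583628e-04] [-0.35037996 -0.35563573 -1.8448997 ]
```

View pics/c2.png

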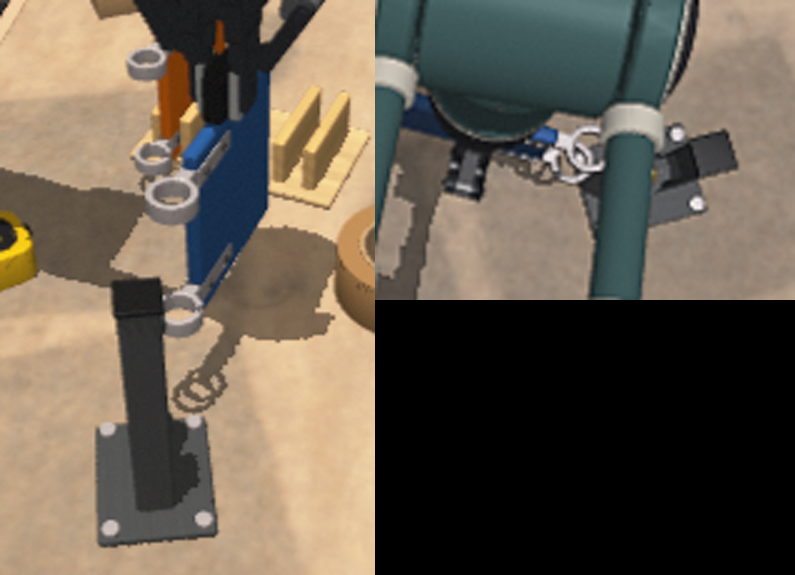

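The gate is in front of the post. In the side view the eyes are at about (289,180) and (293,226), still short of the axis. I'll check these against the forecast.

Run:
```python
from h import *
print(plane("side",(288.8,179.6),.204),plane("side",(292.8,225.6),.104),"expect .5569 -.154")
for z in (.204,.104): print(proj("top",(.5569,-.154,z)), (proj("top",(.5569,-.154,z))-[320,160])*3+[375,0])
print(plane("side",(220+136/2.5,100+290/2.5),.198),"post top; expect",.545+.04*np.sin(.27),-.2005-.04*np.cos(.27))
```

```text
[ 0.55958802 -0.16063148  0.204     ] [ 0.56179469 -0.1601973   0.104     ] expect .5569 -.154
[393.07570371 209.75103952] [594.22711113 149.25311855]
[386.7549458  214.18038994] [575.26483741 162.54116982]
[ 0.55432151 -0.23730726  0.198     ] post top; expect 0.5556692574675532 -0.23905083585463563
```

Call:
step_arm:
  targets:
    - [[0, 0, 0], [-10, -1, 0], 10]
    - [[0, 0, 0], [-14, -1, 0], 10]
    - [[0, 0, 0], [-12, 0, 0], 10]
    - [[0, 0, 0], [-10, 0, 0], 10]
    - [[0, 0, 0], [0, 0, 0], 10]

```text
time: 7.03
tool_pos: [0.5625, -0.1198, 0.2859]
tcp_rot: [2.475, 1.934, -0.001]
wrist_force: [-0.8, 0.8, -3.1]
width: 0.181
grip_force: 58.9
```

Call:
step_arm:
  targets:
    - [[0, 0, 0], [0, 0, 0], 10]
    - [[0, 0, 0], [0, 0, 0], 10]

```text
time: 7.2
tool_pos: [0.5631, -0.1178, 0.2859]
tcp_rot: [-2.474, -1.936, -0.001]
wrist_force: [0.3, 0.3, -2.2]
width: 0.18
grip_force: 58.9
```

Run:
```python
from h import *
s=read_state();print(s["tool_pos"],s["tcp_rot"],s["wrist_force"])
for c in ("top","side"):
    im=read_camera(c);cv2.imwrite(f"pics/{c}3.png",im[:,:,::-1])
a=cv2.imread("pics/side3.png")[150:330,220:350];b=cv2.imread("pics/top3.png")[180:250,360:450]
a=cv2.resize(a,None,fx=3,fy=3,interpolation=2);b=cv2.resize(b,None,fx=4.4,fy=4.4,interpolation=2)
cv2.imwrite("pics/c3.png",np.hstack([a,cv2.copyMakeBorder(b,0,a.shape[0]-b.shape[0],0,0,0)]))
```

```text
[ 0.56310503 -0.11775242  0.28590691] [-2.47404085e+00 -1.93580446e+00 -6.82431546e-04] [ 0.30555841  0.27991018 -2.17797686]
```

View pics/c3.png

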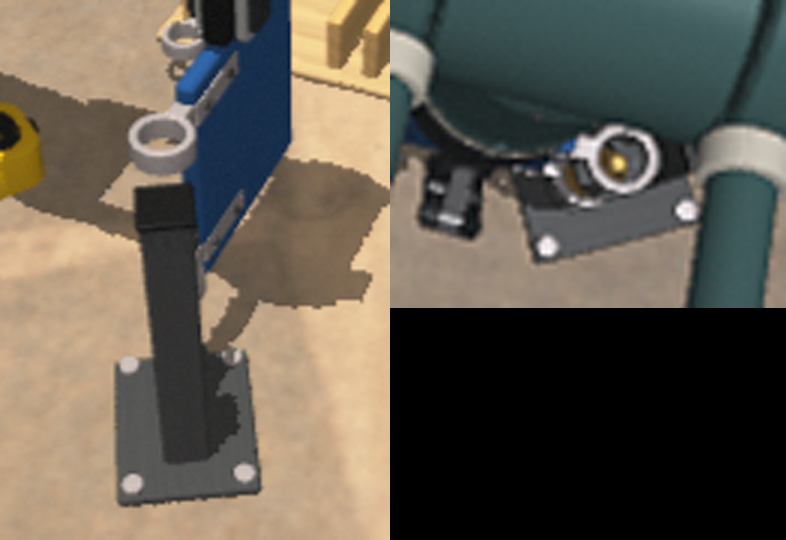

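In the top view the upper ring's centre is at (413.6,215.9) and the pintle tip shows through it at (412.3,217.0). In the side view the upper eye stands above the post, at about (274,197).

Run:
```python
from h import *
e=plane("top",(413.6,215.9),.203);p=plane("top",(412.3,217.0),.168);print(e,p)
print(plane("side",(220+163/3,150+135/3),.203))
s=read_state();R=Ro.from_rotvec(s["tcp_rot"]).as_matrix();d=p-e;d[2]=0;print("tool shift",R.T@d*1e3)
```

```text
[ 0.54483849 -0.19697135  0.203     ] [ 0.54562391 -0.20108866  0.168     ]
[ 0.54544805 -0.19829344  0.203     ]
tool shift [-3.80910180e+00  1.74924601e+00 -1.27538667e-03]
```

Call:
step_arm:
  targets:
    - [[0, 0, 0], [-3.5, 1.5, 0], 10]
    - [[0, 0, 0], [0, 0, 6], 10]
    - [[0, 0, 0], [0, 0, 8], 10]
    - [[0, 0, 0], [0, 0, 6], 10]
    - [[0, 0, 0], [0, 0, 0], 10]

```text
time: 7.72
tool_pos: [0.5625, -0.1208, 0.2632]
tcp_rot: [-2.47, -1.935, 0.004]
wrist_force: [-0.7, 1.2, -3.1]
width: 0.184
grip_force: 58.8
```

Call:
step_arm:
  targets:
    - [[0, 0, 0], [0, 0, 4], 10]
    - [[0, 0, 0], [0, 0, 4], 10]
    - [[0, 0, 0], [0, 0, 4], 10]
    - [[0, 0, 0], [0, 0, 0], 10]
  grip_force: 40

```text
time: 8.05
tool_pos: [0.5632, -0.1211, 0.2527]
tcp_rot: [-2.472, -1.936, 0.002]
wrist_force: [0.2, 0.0, -2.6]
width: 0.179
grip_force: 58.8
```

Run:
```python
from h import *
s=read_state();print(s["tool_pos"],s["tcp_rot"],s["wrist_force"],s["torque"])
im=read_camera("top");cv2.imwrite("pics/top4.png",im[:,:,::-1])
cv2.imwrite("pics/c4.png",cv2.resize(im[180:250,370:450,::-1],None,fx=5,fy=5,interpolation=2))
```

```text
[ 0.563232   -0.12113264  0.25272846] [-2.47226625e+00 -1.93622332e+00  1.59652709e-03] [ 0.17259461  0.00950287 -2.63388589] [0.01804564 0.06088435 0.03433086]
```

View pics/c4.png

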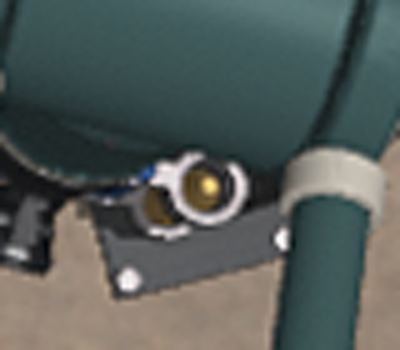

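The pintle tip, at crop (210,185), shows inside the ring centred at about (208,187), with no side force. I'll go on down.

Call:
step_arm:
  targets:
    - [[0, 0, 0], [0, 0, 4], 10]
    - [[0, 0, 0], [0, 0, 4], 10]
    - [[0, 0, 0], [0, 0, 4], 10]
    - [[0, 0, 0], [0, 0, 0], 10]

```text
time: 8.43
tool_pos: [0.5631, -0.1211, 0.2407]
tcp_rot: [-2.472, -1.936, 0.002]
wrist_force: [-0.2, 1.0, -2.5]
width: 0.18
grip_force: 58.8
```

Call:
step_arm:
  targets:
    - [[0, 0, 0], [0, 0, 2], 10]
    - [[0, 0, 0], [0, 0, 1], 10]
    - [[0, 0, 0], [0, 0, 1], 10]
    - [[0, 0, 0], [0, 0, 0], 10]

```text
time: 8.77
tool_pos: [0.5637, -0.1212, 0.2377]
tcp_rot: [-2.473, -1.937, 0.0]
wrist_force: [-0.1, -0.6, -3.4]
width: 0.175
grip_force: 58.9
```

Call:
step_arm:
  targets:
    - [[0, 0, 0], [0, 0, 0.5], 10]
    - [[0, 0, 0], [0, 0, 0], 10]
    - [[0, 0, 0], [0, 0, 0], 10]

```text
time: 9.02
tool_pos: [0.5638, -0.1213, 0.2375]
tcp_rot: [2.473, 1.937, 0.0]
wrist_force: [-0.7, 0.4, -2.0]
width: 0.179
grip_force: 58.9
```

Call:
step_arm:
  targets:
    - [[0, 0, 0], [0, 0, 0.5], 10]
    - [[0, 0, 0], [0, 0, 0.5], 10]
    - [[0, 0, 0], [0, 0, 0], 10]
    - [[0, 0, 0], [0, 0, 0], 10]

```text
time: 9.35
tool_pos: [0.5637, -0.1212, 0.2363]
tcp_rot: [-2.473, -1.937, 0.0]
wrist_force: [0.0, 0.5, -2.6]
width: 0.178
grip_force: 58.9
```

Call:
step_arm:
  targets:
    - [[0, 0, 0], [0, 0, 0.5], 10]
    - [[0, 0, 0], [0, 0, 0.5], 10]
    - [[0, 0, 0], [0, 0, 0], 10]
    - [[0, 0, 0], [0, 0, 0], 10]

```text
time: 9.68
tool_pos: [0.5639, -0.1212, 0.236]
tcp_rot: [2.473, 1.937, 0.001]
wrist_force: [-0.8, 0.8, 2.5]
width: 0.179
grip_force: 59.6
```

Vertical contact came at z = 0.236, which is the predicted seated height. Letting go.

Call:
step_arm:
  targets:
    - [[0, 0, 0], [0, 0, 0], 20]
    - [[0, 0, 0], [0, 0, 0], 30]
    - [[0, 0, 0], [0, 0, 0], 60]
    - [[0, 0, 0], [0, 0, 0], 70]
    - [[0, 0, 0], [0, 0, 0], 70]

```text
time: 10.1
tool_pos: [0.5638, -0.1213, 0.2353]
tcp_rot: [2.473, 1.937, 0.0]
wrist_force: [-0.5, 0.5, 0.0]
width: 0.763
grip_force: 0.0
```

Call:
step_arm:
  targets:
    - [[0, 0, 0], [0, 0, 0], 70]
    - [[0, 0, 0], [0, 0, 0], 70]
    - [[0, 0, 0], [0, 0, 0], 70]

```text
time: 10.35
tool_pos: [0.5637, -0.1213, 0.2353]
tcp_rot: [-2.473, -1.937, 0.0]
wrist_force: [-0.2, -1.1, -0.1]
width: 0.818
grip_force: 0.0
```

Call:
step_arm:
  targets:
    - [[0, 0, 0], [0, 0, -10], 70]
    - [[0, 0, 0], [0, 0, -25], 70]
    - [[0, 0, 0], [0, 0, -30], 70]
    - [[0, 0, 0], [0, 0, -30], 70]
    - [[0, 0, 0], [0, 0, -15], 70]

```text
time: 10.77
tool_pos: [0.565, -0.1216, 0.3507]
tcp_rot: [2.469, 1.934, 0.006]
wrist_force: [0.9, -1.0, 0.4]
width: 0.819
grip_force: 0.0
```

Call:
step_arm:
  targets:
    - [[0, 0, 0], [35, 0, 0], 70]
    - [[0, 0, 0], [35, 0, 0], 70]
    - [[0, 0, 0], [35, 0, 0], 70]
    - [[0, 0, 0], [0, 0, 0], 70]
    - [[0, 0, 0], [0, 0, 0], 70]

```text
time: 11.18
tool_pos: [0.5892, -0.0177, 0.3462]
tcp_rot: [2.47, 1.941, 0.001]
wrist_force: [0.2, -0.2, -0.9]
width: 0.816
grip_force: 0.0
```

Run:
```python
from h import *
s=read_state();print(s["time"],s["tool_pos"],s["wrist_force"],s["width"])
for c in ("top","side"):
    im=read_camera(c);cv2.imwrite(f"pics/{c}5.png",im[:,:,::-1])
a=cv2.imread("pics/side5.png")[60:330,220:380];b=cv2.imread("pics/top5.png")[160:260,320:460]
a=cv2.resize(a,None,fx=2.2,fy=2.2,interpolation=2);b=cv2.resize(b,None,fx=3,fy=3,interpolation=2)
cv2.imwrite("pics/c5.png",np.hstack([a,cv2.copyMakeBorder(b,0,a.shape[0]-b.shape[0],0,0,0)]))
for z in (.154,.204): print("eye top at",z,proj("side",(.5452,-.2005,z)),proj("top",(.5452,-.2005,z)))
```

```text
11.1833 [ 0.58920485 -0.01766794  0.34619463] [ 0.24897206 -0.22969231 -0.89786104] 0.8157699901182155
eye top at 0.154 [275.93777437 219.7027674 ] [410.79610756 217.72881638]
eye top at 0.204 [273.78574712 195.4396839 ] [415.38993617 215.71705796]
```

View pics/c5.png

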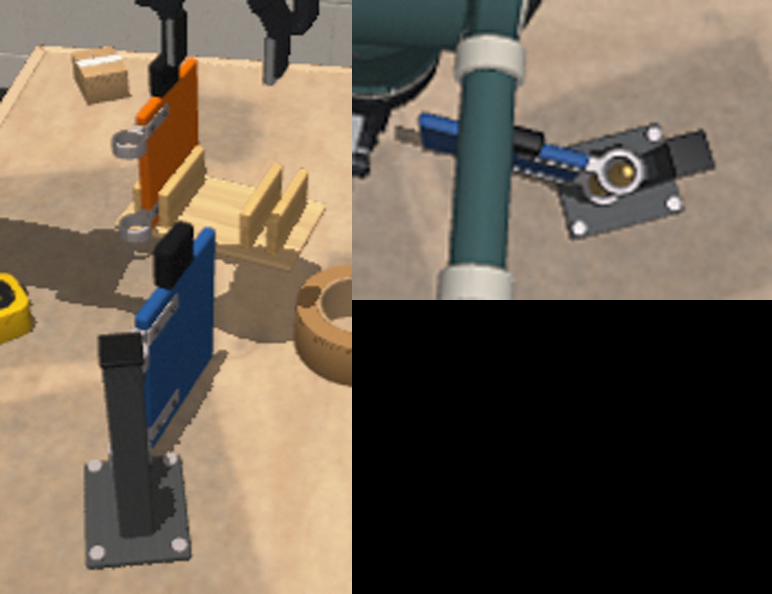

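The gate hangs upright and free. In the top view its ring surrounds the pintle at (408,217), and the orange gate is untouched. I'll check the grip height, then hand in.

Run:
```python
from h import *
print(proj("side",(.565,-.120,.200)),"seen ~",(220+174/2.2,60+234/2.2), proj("side",(.565,-.120,.210)))
print(finish_job())
```

```text
[297.34138647 166.15402419] seen ~ (299.09090909090907, 166.36363636363637) [297.13758149 161.170848  ]
the job is handed in; nothing more can be done
None
```

The blue gate hangs upright on the post with both eyes seated on their pintles and the gripper clear of it; the orange gate was not moved, and I handed the job in at about 11 s (no verdict was returned).

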